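# Stand the tipped bottle up and set its cap to vent

### The job

One of the square bottles in the aluminium lane has tipped over: stand it upright again in the lane between the two standing bottles. Then screw its cap down until it bottoms out, back it off a quarter turn so that the bottle can breathe, and finish there still holding the cap in the gripper, with the bottle standing on the lane floor. Keep the other bottles standing where they are and leave the rest of the bench alone.

Things in the scene. Friction and masses are not known exactly. Their poses are not given: they have to be found in the camera images.
- lane: Aluminium channel fixed to the bench, 65 mm wide (its x), 460 mm long (its y), z up; origin: centre of its underside, at bench height. Its floor is 6 mm thick; two rails, inner faces 24.5 mm either side of the centre line, 8 mm thick, and the end stops reach 14 mm above the bench. Square bottles stand in it in a row; the rails let them turn only about 7 degrees either way.
- flask_mid (a point): Tipped bottle: white, square, 220 g, body 44 x 44 x 60 mm; this point is the body's centre, 30 mm above its underside; z points to the cap. It lies in the lane, cap towards lane +y, axis 28 mm above the bench. An 8 mm neck, then the cap, follow the body. Centre of gravity about 31 mm above the underside: released with its lower edge on the floor and leaning under 25 degrees, it rocks upright.
- cap_shell: Grey ribbed screw cap of the tipped bottle, already started on its thread: round, 30 mm across, 28 mm tall; origin: its centre, on the bottle's axis, 52 mm beyond the centre of the bottle's body; z along the axis away from the bottle. A radial ridge on its top lies along its x axis.
- cap (a joint): How far the cap is unscrewed from bottomed out, rad: 0 = bottomed out (hard stop; the cap's ridge is over the small tick on the bottle's shoulder), growing anticlockwise seen from above the cap; starts at 2.0 to 3.2, turns up to 4.4. A quarter turn is 1.57. It turns easily (about 0.012 N m) and stays at the same height on the bottle.
- stander_a: Standing square bottle like the tipped one (44 x 44 mm, 96 mm tall with its cap) in the lane, on the underside's side of the tipped bottle (lane -y); origin: centre of its underside. Leave it standing.
- stander_b: Same, in the lane on the cap's side of the tipped bottle (lane +y). Leave it standing.
- specimen: flat steel specimen plate, 50 x 110 x 6 mm, lying behind the lane; leave alone. Origin: centre of its underside.
- knurled_nut: small steel knurled nut, 22 mm across, 20 mm tall, in front of the lane; leave alone. Origin: centre of its underside.
- tin: round aluminium tin, 52 mm across, 50 mm tall, in front of the lane; leave alone. Origin: centre of its underside.
- driver: screwdriver, 150 mm long, lying behind the lane; leave alone. Origin: the middle of the tool.
- bit_tray: open grey plastic tray, 70 x 100 x 25 mm, in front of the lane; leave alone. Origin: centre of its underside.

How it is judged:
On the way, in this order (a step that is already met when the one before it is completed fails the run):
1. the tipped bottle stands upright on the lane floor, between the rails and between the two standing bottles (angle between flask_mid's own z axis and vertical below 0.1 rad and x of flask_mid in the frame of lane between -0.008 and 0.008 m and y of flask_mid in the frame of lane between -0.16 and 0.16 m and z of flask_mid in the frame of lane between 0.031 and 0.04 m), for 0.3 s.
2. the cap is screwed down to its stop with the bottle standing (value of joint cap below 0.1 rad and angle between flask_mid's own z axis and vertical below 0.15 rad), for 0.1 s.
At the end, for the whole second after the job is handed in: The bottle stands upright (within 0.1 rad) on the lane floor (within 4 mm in height) between the rails and between its neighbours, the cap stands a quarter turn (within 20 degrees) back from its stop, and the fingers still hold the cap (over 2 N) (all of step 1 and value of joint cap between 1.22 and 1.92 rad and contact force between the fingers and cap_shell above 2 N); the arm keeps its last pose, push and grip.
It fails at once if a standing bottle is knocked over or pushed more than 30 mm (angle between any of stander_a, stander_b's own z axis and vertical above 0.35 rad or distance of any of stander_a, stander_b from where it was at the start of the episode above 0.03 m).
It fails at once if another thing on the bench is pushed more than 30 mm (distance of any of specimen, knurled_nut, tin, driver, bit_tray from where it was at the start of the episode above 0.03 m).
It also fails if it takes over 58 s, if anything falls off the work surface, if the arm or the gripper's body presses on something with over 40 N, if the wrist force passes 120 N, or if a joint passes its speed limit or range.

### The arm

A 6-joint arm with a two-finger parallel gripper is mounted at the origin on the work surface. World frame = base frame: x ahead of the robot, y to its left, z up, the work surface at z = 0. Lengths are in m, angles in rad, forces in N, time in s.
With the tool pointing down it reaches from about 0.325 to 0.9 m from the base axis. Payload 6.1 kg.
Tool frame: the origin (TCP) lies midway between the tips of the shut fingers; the grasp point (between the pads) lies 19 mm behind it; z points along the fingers, y is the line along which they close (so a half turn about z gives the same grasp; the last joint's range is limited). The gripper opens to 85 mm and grips with 20 to 120 N. Pads are 22 mm wide; open, the fingers measure 114 mm over their backs; the gripper's body (76 mm by 85 mm) begins 54 mm behind the grasp point. The pads swing forward as they close: fully open they stand 13 mm farther back than shut.
Start: joints at [-1.362, 0.22, 1.526, -0, 1.395, -0.126], TCP at [0.205, -0.59, 0.231] pointing down, gripper open.
Joint ranges: [-2.98, 2.98], [-0.91, 2.08], [0.09, 2.57], [-1.24, 4.39], [0.2, 2.65], [-2.68, 2.68]. Speed limits (rad/s): [2.57, 2.57, 3.01, 3.14, 3.14, 3.14].

### API

Orientations are given as [roll, pitch, yaw] about the fixed x, y, z axes, in that order (R = Rz(yaw) Ry(pitch) Rx(roll)).
In Python, from plant import movep, move_l, set_joints, gripper_to, hold, inverse_kinematics, observe, get_image, get_calibration, Unreachable, job_done gives the robot as it stands. Calls block until the motion is done:
- movep(position, orientation): joint-space move of the TCP to a pose.
- move_l(position, feed=0.15, rotation=None, max_force=None): straight line of the TCP; rotation=None keeps the orientation; feed is the mean speed in m/s. With max_force (N) it stops when the force on the tool has changed by that much, and returns True; else False.
- set_joints(angles): joint-space move.
- gripper_to(opening, f_grip=None): finger opening in m; f_grip is the grip in N (None keeps the last); returns when the fingers have stopped.
- hold(seconds).
- inverse_kinematics(position, orientation): joint angles nearest the present ones, or None.
- observe(): the state.
- get_image(name): name is "side" or "top" or "wrist"; returns (picture, depth): 420x560x3 uint8, red, green, blue; 420x560 float32, m along the optical axis (not along the pixel's ray), 0 where there is no reading.
- get_calibration(name): a dict with "intrinsics" (3x3 intrinsics, pixels), "world_from_camera" (4x4, takes a point from camera to world coordinates). Camera axes: x right, y down, z forward; pixel columns grow to the right and rows downward; lengths in m; the calibration is good to about 2 mm. The wrist camera is an equidistant fisheye: a pixel r from the principal point sees the ray r / f radians off the axis. A picture is of the moment at which its call begins: read the wrist's pose just before it. get_calibration takes no time and is no camera call; for the wrist camera it gives the pose at the moment of the call.
A pose or a line that the arm cannot do raises Unreachable and nothing moves.
- job_done(): hands the job in; it is judged then, once.
The state is a dict: "time_s": time; "q": joint angles; "joint_velocities": joint speeds; "joint_torque": joint torques, N m; "eef_pos": TCP position; "tcp_rot": TCP orientation; "ft_force": force on the tool from outside, world axes, zero at the start; "torque": the same for the moment, N m; "opening": finger opening in m; "grasp_force": force on a finger pad.
Only numpy, scipy, OpenCV 4.12 (cv2) and the standard library are available. Lean on these libraries where they do the work, as an engineer would, in place of code of your own. Each camera call takes 0.05 s, during which the arm holds its last target. There are 200 camera calls.

## Working session

There is one attempt and no reset: what is moved stays moved. The work goes in short steps, each a Python script; the robot and the scene stay as the last script left them, time stands still between calls to the robot, and variables do not carry over. Pictures are saved under pics/ and viewed, at most 10 in all, crops included, and the job is handed in when it is done.

```bash
mkdir -p pics; ls
python3 - <<'E'
from plant import *
import cv2,numpy as np
for n in("top","side"):
    p,d=get_image(n); cv2.imwrite(f"pics/{n}0.png",p[:,:,::-1]); np.savez(f"{n}0.npz",p=p,d=d)
    c=get_calibration(n); print(n,np.array(c["intrinsics"]).round(1).tolist(),np.array(c["world_from_camera"]).round(4).tolist())
print(observe())
E
```

```text
pics
top [[390.1, 0.0, 277.3], [0.0, 390.1, 210.8], [0.0, 0.0, 1.0]] [[0.0047, -0.9953, 0.0968, 0.5019], [-0.9999, -0.0035, 0.0124, 0.0314], [-0.012, -0.0969, -0.9952, 0.7181], [0.0, 0.0, 0.0, 1.0]]
side [[423.5, 0.0, 272.9], [0.0, 423.5, 214.1], [0.0, 0.0, 1.0]] [[0.9289, -0.2024, 0.3102, 0.2993], [-0.3698, -0.5566, 0.744, -0.5676], [0.0221, -0.8057, -0.5918, 0.5282], [0.0, 0.0, 0.0, 1.0]]
{'time_s': 0.1, 'q': array([-1.36208901e+00,  2.21183586e-01,  1.52747487e+00, -1.50089569e-05,
        1.39468535e+00, -1.26070859e-01]), 'joint_velocities': array([-6.23209610e-05, -2.41849619e-03, -3.11728798e-03,  2.60994494e-04,
        2.97549727e-03, -2.27519739e-04]), 'joint_torque': array([ 1.09236367e-03, -4.98247325e+01, -3.90546155e+01, -9.38763742e-05,
        5.71444849e-03,  3.47837727e-05]), 'eef_pos': array([ 0.20524764, -0.58977462,  0.23029768]), 'tcp_rot': array([-3.13985354e+00, -2.05529713e-04,  3.34780638e-01]), 'ft_force': array([-0.45184661,  0.8210632 ,  0.22106344]), 'torque': array([-0.05730678, -0.03301397, -0.0423397 ]), 'grasp_force': 0.0, 'opening': 0.08518094536733029}
```

View pics/top0.png

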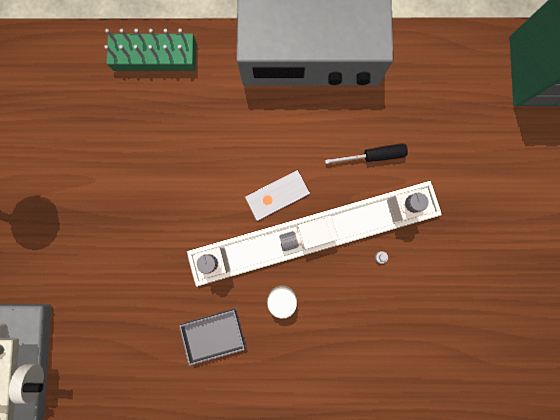

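View pics/side0.png

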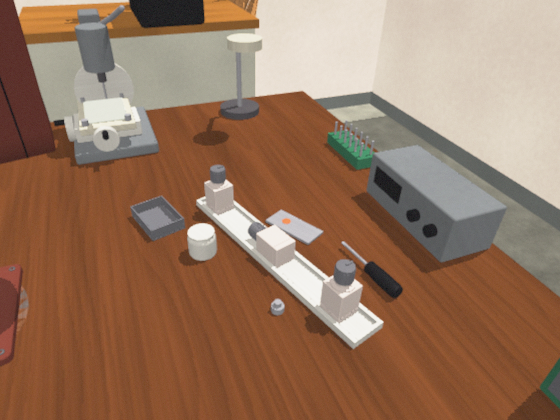

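The top view shows the lane running from about (190,267) to (438,200). The tipped bottle's body is at (318,234) with its cap at (289,241) pointing left (world +y). The standers are at (207,264) and (416,203). The side view agrees. Next I'll turn these pixels into positions.

```bash
cat > h.py <<'E'
import numpy as np,cv2
from plant import *
def cloud(name,d):
    c=get_calibration(name);K=np.array(c["intrinsics"]);T=np.array(c["world_from_camera"])
    v,u=np.mgrid[:d.shape[0],:d.shape[1]]
    P=np.stack([(u-K[0,2])/K[0,0]*d,(v-K[1,2])/K[1,1]*d,d],-1)
    return P@T[:3,:3].T+T[:3,3]
def cast(name,uv,z):
    c=get_calibration(name);K=np.array(c["intrinsics"]);T=np.array(c["world_from_camera"])
    r=T[:3,:3]@np.linalg.inv(K)@np.array([uv[0],uv[1],1.]);o=T[:3,3]
    return o+r*(z-o[2])/r[2]
E
python3 - <<'E'
from h import *
f=np.load("top0.npz");p,d=f["p"],f["d"]
P=cloud("top",d)
hsv=cv2.cvtColor(p,cv2.COLOR_RGB2HSV)
white=((hsv[...,1]<60)&(hsv[...,2]>150)).astype(np.uint8)
roi=np.zeros_like(white);roi[175:292,180:448]=1
m=white*roi
m=cv2.morphologyEx(m,cv2.MORPH_CLOSE,np.ones((15,15)))
n,l,s,c=cv2.connectedComponentsWithStats(m);i=1+np.argmax(s[1:,4])
cs=max(cv2.findContours((l==i).astype(np.uint8),0,2)[0],key=cv2.contourArea)
box=cv2.boxPoints(cv2.minAreaRect(cs));W=np.array([cast("top",b,.014) for b in box])
print(box.round(1).tolist(),W.round(4).tolist())
print("sizes",np.linalg.norm(W[0]-W[1]),np.linalg.norm(W[1]-W[2]),"centre",W.mean(0))
e=[W[1]-W[0],W[2]-W[1]];e=max(e,key=np.linalg.norm)[:2];e/=np.linalg.norm(e);e*=np.sign(e[1])
yaw=np.arctan2(-e[0],e[1]);print("yaw",yaw)
for name in("top","side"):
  d=np.load(name+"0.npz")["d"];P=cloud(name,d)
  ex=np.array([e[1],-e[0]]);q=P[...,:2]-W.mean(0)[:2];X=q@ex;Y=q@e;Z=P[...,2]
  print(name,"bench z",np.median(Z[(abs(X)<.12)&(abs(X)>.06)&(abs(Y)<.1)]))
  L=(abs(X)<.033)&(abs(Y)<.23)&(d>0)
  lane=L&(Z>.009)&(Z<.018);print("rails x",np.percentile(X[lane],[1,99]),Z[lane].mean())
  for y0 in np.arange(-.22,.22,.01):
    k=L&(Y>=y0)&(Y<y0+.01)&(Z>.02)
    if k.sum()>4: print("%.2f n%d z95 %.3f x %.3f %.3f"%(y0,k.sum(),np.percentile(Z[k],95),*np.percentile(X[k],[3,97])))
E
```

```text
[[173.10000610351562, 207.60000610351562], [419.1000061035156, 137.10000610351562], [441.70001220703125, 215.89999389648438], [195.6999969482422, 286.3999938964844]] [[0.5755, 0.2299, 0.014], [0.7074, -0.2201, 0.014], [0.5622, -0.2561, 0.014], [0.4344, 0.1852, 0.014]]
sizes 0.46889728715630813 0.14961203187360048 centre [ 0.56986122 -0.01529032  0.014     ]
yaw 0.28512614157601013
top bench z 0.00017204992005920294
rails x [-0.03073516 -0.00727448] 0.013642012490159785
-0.19 n17 z95 0.067 x -0.025 -0.019
-0.18 n28 z95 0.103 x -0.033 -0.019
-0.17 n60 z95 0.104 x -0.032 -0.019
-0.16 n86 z95 0.103 x -0.033 -0.019
-0.15 n101 z95 0.067 x -0.033 -0.018
-0.04 n13 z95 0.050 x -0.032 -0.020
-0.03 n52 z95 0.051 x -0.033 -0.019
-0.02 n47 z95 0.051 x -0.032 -0.019
-0.01 n49 z95 0.051 x -0.032 -0.019
0.00 n48 z95 0.051 x -0.032 -0.019
0.01 n48 z95 0.051 x -0.032 -0.019
0.02 n45 z95 0.051 x -0.033 -0.020
0.03 n16 z95 0.040 x -0.033 -0.027
0.04 n23 z95 0.041 x -0.033 -0.026
0.05 n23 z95 0.040 x -0.033 -0.026
0.06 n5 z95 0.036 x -0.031 -0.028
0.16 n67 z95 0.067 x -0.033 -0.020
0.17 n62 z95 0.102 x -0.033 -0.020
0.18 n54 z95 0.103 x -0.033 -0.020
0.19 n34 z95 0.103 x -0.032 -0.019
0.20 n26 z95 0.067 x -0.031 -0.019
side bench z -0.0006040420952275749
rails x [-0.0318864 -0.010119 ] 0.01257993124130143
-0.19 n112 z95 0.066 x -0.032 -0.022
-0.18 n26 z95 0.101 x -0.033 -0.021
-0.17 n9 z95 0.103 x -0.032 -0.029
-0.04 n56 z95 0.049 x -0.032 -0.023
-0.03 n22 z95 0.050 x -0.032 -0.022
-0.02 n21 z95 0.051 x -0.033 -0.024
-0.01 n22 z95 0.050 x -0.032 -0.024
0.00 n17 z95 0.050 x -0.032 -0.022
0.01 n19 z95 0.051 x -0.033 -0.024
0.02 n11 z95 0.049 x -0.031 -0.023
0.16 n80 z95 0.064 x -0.033 -0.024
0.17 n18 z95 0.099 x -0.033 -0.024
0.18 n11 z95 0.102 x -0.033 -0.022
```

The 2D mask took in the specimen. I'll mask the lane by height instead, since only the lane is 9–18 mm up, and then measure the bottle parts in the lane frame.

Run:
```python
from h import *
import json
f=np.load("top0.npz");p,d=f["p"],f["d"];P=cloud("top",d);Z=P[...,2]
m=((Z>.004)&(Z<.12)).astype(np.uint8); m[:175]=0;m[292:]=0;m[:,:180]=0;m[:,448:]=0
m2=((Z>.0095)&(Z<.12)).astype(np.uint8)*m
n,l,s,c=cv2.connectedComponentsWithStats(m2);i=1+np.argmax(s[1:,4]);print(s[1:,4])
pts=P[(l==i)&(Z<.017)][:,:2].astype(np.float32)
r=cv2.minAreaRect(pts);print(r)
W=cv2.boxPoints(r);e=max([W[1]-W[0],W[2]-W[1]],key=np.linalg.norm);e=e/np.linalg.norm(e);e*=np.sign(e[1]);C=np.array(r[0])
# trimmed extents
ex=np.array([e[1],-e[0]])
for k in range(3):
  X=(pts-C)@ex;Y=(pts-C)@e
  print("X",np.percentile(X,[0.5,2,98,99.5]),"Y",np.percentile(Y,[.5,99.5]))
  if k<2:
    # tilt from edge midlines
    b=np.arange(-.21,.211,.03);mid=[];yy=[]
    for y0 in b:
      q=X[abs(Y-y0)<.015]
      if len(q)>10: mid.append((np.percentile(q,3)+np.percentile(q,97))/2);yy.append(y0)
    a,c0=np.polyfit(yy,mid,1);print("slope",a,c0)
    e=e+a*ex;e/=np.linalg.norm(e);C=C+c0*ex;ex=np.array([e[1],-e[0]])
yaw=np.arctan2(-e[0],e[1]);print("C",C,"yaw",yaw)
json.dump(dict(C=C.tolist(),yaw=float(yaw)),open("lane.json","w"))
q=P[...,:2]-C;X=q@ex;Y=q@e
L=(abs(X)<.036)&(abs(Y)<.24)&(d>0)
for nm,z0,z1,ya,yb in[("a top cap",.095,.11,-.24,-.1),("a body",.058,.072,-.24,-.1),("body top",.045,.056,-.08,.08),("cap side",.03,.046,.03,.09),("b cap",.095,.11,.1,.24),("b body",.058,.072,.1,.24)]:
  k=L&(Z>z0)&(Z<z1)&(Y>ya)&(Y<yb);print(nm,k.sum(),"z",np.median(Z[k]).round(4),"X",np.percentile(X[k],[2,98]).round(4),"Y",np.percentile(Y[k],[2,98]).round(4))
d=np.load("side0.npz")["d"];P=cloud("side",d);q=P[...,:2]-C;X=q@ex;Y=q@e;Z=P[...,2];L=(abs(X)<.036)&(abs(Y)<.24)&(d>0)
k=L&(Z>.009)&(Z<.016);print("side rails",np.percentile(X[k],[.5,99.5]),np.percentile(Y[k],[.5,99.5]))
for nm,z0,z1,ya,yb in[("body top",.046,.054,-.08,.08),("cap side",.03,.046,.03,.09),("b cap",.098,.11,.1,.24),("a cap",.098,.11,-.24,-.1)]:
  k=L&(Z>z0)&(Z<z1)&(Y>ya)&(Y<yb);print(nm,k.sum(),"X",np.percentile(X[k],[2,98]).round(4),"Y",np.percentile(Y[k],[2,98]).round(4))
```

```text
[5551    1    1    1    1    1    1    1    1    1    1  115  104]
((0.5317581295967102, -0.02650292217731476), (0.06513816118240356, 0.4608197510242462), 16.41243553161621)
X [-0.03247598 -0.03215863  0.0320512   0.03228734] Y [-0.22891813  0.22940112]
slope -3.9628585924975355e-05 -7.191475724863138e-05
X [-0.03240914 -0.03209216  0.03212504  0.03236073] Y [-0.22891863  0.22940088]
slope -2.9118778200918576e-07 -1.8984864698706623e-10
X [-0.03240917 -0.0320922   0.03212506  0.03236076] Y [-0.22891864  0.22940088]
C [ 0.53168914 -0.02652324] yaw 0.2864909638620075
a top cap 302 z 0.1017 X [-0.0141  0.0132] Y [-0.1786 -0.1514]
a body 375 z 0.0663 X [-0.0218  0.021 ] Y [-0.1858 -0.1436]
body top 915 z 0.0496 X [-0.0219  0.0202] Y [-0.0315  0.0269]
cap side 322 z 0.04 X [-0.0161  0.013 ] Y [0.0307 0.0623]
b cap 303 z 0.1015 X [-0.0143  0.0128] Y [0.1717 0.1986]
b body 371 z 0.066 X [-0.0222  0.0208] Y [0.1637 0.2069]
side rails [-0.03593609  0.02917577] [-0.22966174  0.22619229]
body top 550 X [-0.0261  0.0158] Y [-0.0326  0.0249]
cap side 151 X [-0.0201  0.0049] Y [0.0355 0.0623]
b cap 99 X [-0.0181  0.0081] Y [0.172  0.1988]
a cap 240 X [-0.0178  0.0091] Y [-0.1791 -0.1528]
```

Lane and bottle sizes match the given ones: the lane measures 64.8 × 459 mm, the body top is at 50 mm and the standers' caps are at 102 mm. The two cameras differ by about 3.5 mm in lane x, so I'll average them.

The plan is to grip the body with the tool tilted −45°, lift it, swing to +45°, and set it down. First I'll check the IK for every pose.

```bash
cat >> h.py <<'E'
import json
from scipy.spatial.transform import Rotation as Ro
_l=json.load(open("lane.json"));YAW=_l["yaw"];ex=np.array([np.cos(YAW),np.sin(YAW),0]);ey=np.array([-np.sin(YAW),np.cos(YAW),0]);ez=np.array([0,0,1.])
C=np.array([*_l["C"],0])-.0017*ex
def pose(x,y,z,phi,spin=0,s=1):
    "TCP pose with grasp point at lane (x,y,z), tilt phi (tool z=sin*ey-cos*ez), spin about tool z"
    zt=np.sin(phi)*ey-np.cos(phi)*ez; yt=s*ex; R=np.column_stack([np.cross(yt,zt),yt,zt])
    R=R@Ro.from_euler("z",spin).as_matrix()
    return C+x*ex+y*ey+z*ez+.019*zt, Ro.from_matrix(R).as_euler("xyz")
E
python3 - <<'E'
from h import *
r=np.radians
for s in(1,-1):
  for a in[(0,.005,.2,r(-45)),(0,.005,.036,r(-45)),(0,.01,.08,0),(0,.015,.085,r(45)),(0,.015,.045,r(45)),(0,-.06,.12,r(45))]:
    q=inverse_kinematics(*pose(*a,s=s));print(s,a,None if q is None else np.round(q,2))
  for sp in np.arange(-3,3.01,.5):
    q=inverse_kinematics(*pose(0,.02,.09,0,sp,s));print(s,round(sp,1),None if q is None else np.round(q,2))
E
```

```text
1 (0, 0.005, 0.2, np.float64(-0.7853981633974483)) [ 0.23  0.09  1.96 -0.86  1.2   0.32]
1 (0, 0.005, 0.036, np.float64(-0.7853981633974483)) [ 0.23  0.39  1.99 -0.99  1.    0.61]
1 (0, 0.01, 0.08, 0) [-0.18  0.18  1.92  0.    1.04 -0.47]
1 (0, 0.015, 0.085, np.float64(0.7853981633974483)) [-0.49  0.53  1.65  0.53  1.57 -0.95]
1 (0, 0.015, 0.045, np.float64(0.7853981633974483)) [-0.49  0.6   1.65  0.53  1.52 -0.98]
1 (0, -0.06, 0.12, np.float64(0.7853981633974483)) [-0.57  0.57  1.51  0.48  1.69 -0.96]
1 -3.0 None
1 -2.5 None
1 -2.0 [-0.17  0.16  1.92  0.    1.06 -2.45]
1 -1.5 [-0.17  0.16  1.92  0.    1.06 -1.95]
1 -1.0 [-0.17  0.16  1.92  0.    1.06 -1.45]
1 -0.5 [-0.17  0.16  1.92  0.    1.06 -0.95]
1 0.0 [-0.17  0.16  1.92  0.    1.06 -0.45]
1 0.5 [-0.17  0.16  1.92 -0.    1.06  0.05]
1 1.0 [-0.17  0.16  1.92 -0.    1.06  0.55]
1 1.5 [-0.17  0.16  1.92 -0.    1.06  1.05]
1 2.0 [-0.17  0.16  1.92 -0.    1.06  1.55]
1 2.5 [-0.17  0.16  1.92 -0.    1.06  2.05]
1 3.0 [-0.17  0.16  1.92 -0.    1.06  2.55]
-1 (0, 0.005, 0.2, np.float64(-0.7853981633974483)) None
-1 (0, 0.005, 0.036, np
[... 225 characters left out ...]
, 0.015, 0.045, np.float64(0.7853981633974483)) [-0.49  0.6   1.65  0.53  1.52  2.16]
-1 (0, -0.06, 0.12, np.float64(0.7853981633974483)) [-0.57  0.57  1.51  0.48  1.69  2.18]
-1 -3.0 [-0.17  0.16  1.92  0.    1.06 -0.31]
-1 -2.5 [-0.17  0.16  1.92 -0.    1.06  0.19]
-1 -2.0 [-0.17  0.16  1.92 -0.    1.06  0.69]
-1 -1.5 [-0.17  0.16  1.92 -0.    1.06  1.19]
-1 -1.0 [-0.17  0.16  1.92 -0.    1.06  1.69]
-1 -0.5 [-0.17  0.16  1.92 -0.    1.06  2.19]
-1 0.0 None
-1 0.5 None
-1 1.0 [-0.17  0.16  1.92 -0.    1.06 -2.59]
-1 1.5 [-0.17  0.16  1.92 -0.    1.06 -2.09]
-1 2.0 [-0.17  0.16  1.92  0.    1.06 -1.59]
-1 2.5 [-0.17  0.16  1.92  0.    1.06 -1.09]
-1 3.0 [-0.17  0.16  1.92  0.    1.06 -0.59]
```

Run:
```python
from h import *
r=np.radians
def st(t):
    o=observe();print(t,round(o["time_s"],2),o["eef_pos"].round(4),"F",o["ft_force"].round(1),"op",round(o["opening"],4),"g",round(o["grasp_force"],1))
movep(*pose(0,.075,.19,r(-45)));st("high")
p,R=pose(0,.025,.08,r(-45));move_l(p,feed=.15,rotation=R)
p,R=pose(0,.005,.036,r(-45));print(move_l(p,feed=.06,rotation=R,max_force=12));st("at")
gripper_to(.03,f_grip=40);st("grip")
p,R=pose(0,.005,.056,r(-45));move_l(p,feed=.05);st("lift")
im,d=get_image("side");cv2.imwrite("pics/s1.png",cv2.resize(im[150:350,130:400],None,fx=2.5,fy=2.5)[:,:,::-1])
```

```text
high 2.61 [0.5129 0.0314 0.1767] F [-0.3  0.1 -0.5] op 0.0856 g 0.0
False
at 4.53 [ 0.5327 -0.035   0.0228] F [-0.8  0.6 -1.1] op 0.0853 g 0.0
grip 4.98 [ 0.5327 -0.0349  0.023 ] F [-1.8  2.1  3.3] op 0.0437 g 41.2
lift 5.53 [ 0.5326 -0.0351  0.0428] F [ 0.6 -1.3 -2.1] op 0.0438 g 40.8
```

View pics/s1.png

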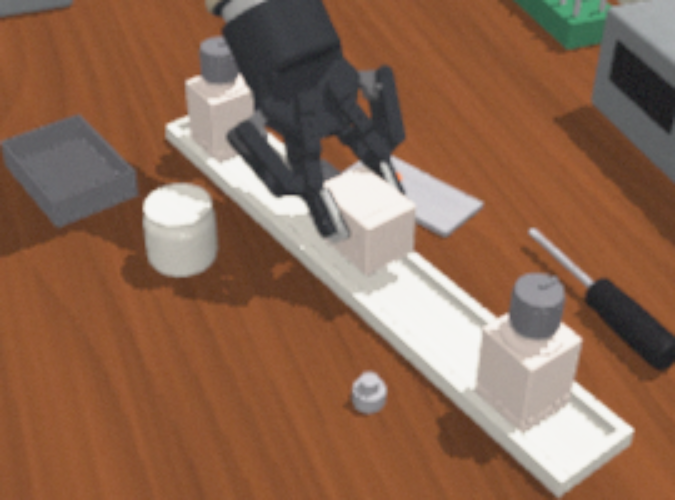

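The body is held square between the pads (picture centre about (370,220)), lifted level and clear of the floor, with both standers untouched. Now the swing to upright and the lowering.

Run:
```python
from h import *
r=np.radians
def st(t):
    o=observe();print(t,round(o["time_s"],2),o["eef_pos"].round(4),"F",o["ft_force"].round(1),"op",round(o["opening"],4),"g",round(o["grasp_force"],1),"jv",abs(o["joint_velocities"]).max().round(2))
st("0")
for phi,y,z in[(-30,.008,.07),(-15,.012,.085),(0,.015,.085),(15,.018,.085),(30,.02,.085),(45,.02,.08)]:
    p,R=pose(0,y,z,r(phi));move_l(p,feed=.025,rotation=R)
st("swung")
p,R=pose(0,.02,.055,r(45));print(move_l(p,feed=.06,max_force=8))
p,R=pose(0,.02,.035,r(45));print(move_l(p,feed=.02,max_force=5));st("down")
im,d=get_image("side");cv2.imwrite("pics/s2.png",cv2.resize(im[150:350,130:400],None,fx=2.5,fy=2.5)[:,:,::-1])
```

```text
0 5.58 [ 0.5324 -0.0351  0.0426] F [-0.2  0.2 -1.9] op 0.0436 g 40.8 jv 0.01
swung 8.79 [0.5202 0.0055 0.0659] F [-0.2 -1.1 -1.8] op 0.0431 g 41.1 jv 0.04
False
True
down 10.02 [0.5205 0.0051 0.0294] F [ 0.3 -0.8  5.1] op 0.0438 g 41.7 jv 0.0
```

View pics/s2.png

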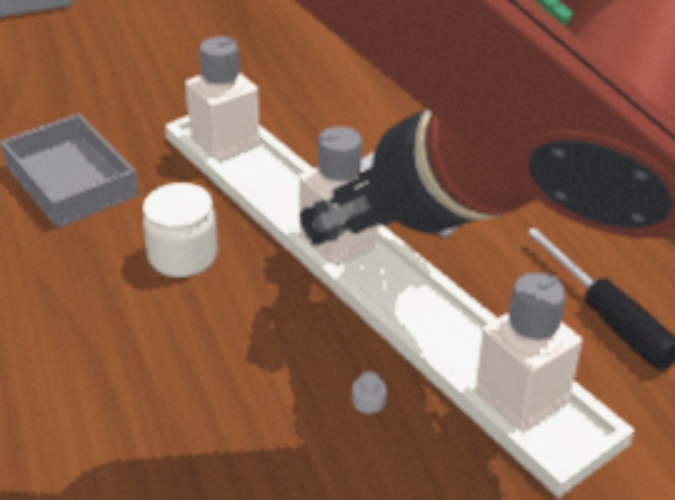

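The bottle is upright at about (340,195) between the rails, with its underside on the floor (5 N of contact). I'll release it, back out and look from above.

Run:
```python
from h import *
r=np.radians
gripper_to(.085);hold(.2)
p,R=pose(0,-.03,.095,r(45));print(move_l(p,feed=.12,max_force=10))
p,R=pose(0,-.03,.2,r(20));move_l(p,feed=.2,rotation=R)
p,R=pose(0,.02,.25,0);q=inverse_kinematics(p,R)
movep(*pose(0,-.05,.22,0))
c=get_calibration("wrist");im,d=get_image("wrist");np.savez("w.npz",p=im,d=d,T=c["world_from_camera"],K=c["intrinsics"])
cv2.imwrite("pics/w3.png",im[:,:,::-1])
im,d=get_image("top");np.savez("top3.npz",p=im,d=d)
im2,d2=get_image("side");np.savez("side3.npz",p=im2,d=d2)
print(observe()["time_s"],np.round(c["intrinsics"],1).tolist())
for n,d in(("top",d),("side",d2)):
  P=cloud(n,d);q=P-C;X=q@ex;Y=q@ey;Z=P[...,2]
  for nm,z0,z1,ya,yb in[("captop",.095,.11,-.07,.09),("shoulder",.06,.072,-.05,.07),("a",.095,.11,-.2,-.13),("b",.095,.11,.15,.21)]:
    k=(abs(X)<.036)&(Z>z0)&(Z<z1)&(Y>ya)&(Y<yb)
    if k.sum()>20:print(n,nm,k.sum(),np.median(Z[k]).round(4),np.percentile(X[k],[2,98]).round(4),np.percentile(Y[k],[2,98]).round(4))
```

```text
False
12.6833 [[325.2, 0.0, 278.0], [0.0, 325.2, 208.0], [0.0, 0.0, 1.0]]
top captop 291 0.1014 [-0.0122  0.0147] [0.013  0.0402]
top shoulder 389 0.0663 [-0.0202  0.0226] [0.0052 0.0481]
top b 302 0.1016 [-0.0126  0.0146] [0.1714 0.1984]
side captop 171 0.1006 [-0.0167  0.01  ] [0.0122 0.0394]
side shoulder 293 0.0652 [-0.0244  0.0176] [0.0044 0.0462]
side a 279 0.1009 [-0.0163  0.0105] [-0.1803 -0.1531]
side b 126 0.1002 [-0.0174  0.0103] [0.171  0.1979]
```

View pics/w3.png

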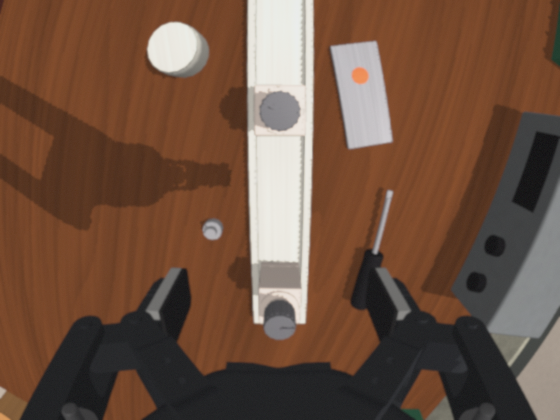

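The bottle stands in the lane at about (280,111), with the shoulder level (depth 66 mm) and both standers in place. I'll cast the cap centre from the wrist view as a third check and zoom in on the ridge.

```bash
cat >> h.py <<'E'
def wcast(uv,T,K,z):
    d=np.array([uv[0]-K[0,2],uv[1]-K[1,2]]);rr=np.hypot(*d);th=rr/K[0,0]
    v=T[:3,:3]@np.array([*(np.sin(th)*d/rr),np.cos(th)]);o=T[:3,3];return o+v*(z-o[2])/v[2]
def lane(p): q=np.array(p)-C;return np.array([q@ex,q@ey,q[2]])
E
python3 - <<'E'
from h import *
f=np.load("w.npz");p,T,K=f["p"],f["T"],f["K"]
cr=p[70:150,230:330]
hsv=cv2.cvtColor(cr,cv2.COLOR_RGB2HSV)
m=((hsv[...,2]<135)&(hsv[...,1]<60)).astype(np.uint8);m=cv2.morphologyEx(m,2,np.ones((5,5)))
m=cv2.morphologyEx(m,cv2.MORPH_OPEN,np.ones((7,7),np.uint8))
cs=max(cv2.findContours(m,0,2)[0],key=cv2.contourArea);(c,rad)=cv2.minEnclosingCircle(cs);c=np.array(c)+[230,70]
print(c,rad,lane(wcast(c,T,K,.102)),"dia",np.linalg.norm(wcast(c+[rad,0],T,K,.102)-wcast(c-[rad,0],T,K,.102)))
for nm,u in[("railL",(249,111)),("railR",(313,111)),("railLfar",(250,30)),("railRfar",(310,30))]:print(nm,lane(wcast(u,T,K,.014)))
cv2.imwrite("pics/w3c.png",cv2.resize(cr,None,fx=7,fy=7,interpolation=3)[:,:,::-1])
E
```

```text
Traceback (most recent call last):
ValueError: max() iterable argument is empty
```

Run:
```python
from h import *
f=np.load("w.npz");p,T,K=f["p"],f["T"],f["K"]
cr=p[70:150,230:330];print(p[111,280],p[90,265])
m=((cr.max(2)<150)&(cr[...,2]>.75*cr[...,0])).astype(np.uint8)
m=cv2.morphologyEx(m,cv2.MORPH_CLOSE,np.ones((5,5),np.uint8));m=cv2.morphologyEx(m,cv2.MORPH_OPEN,np.ones((7,7),np.uint8))
cs=max(cv2.findContours(m,0,2)[0],key=cv2.contourArea);(c,rad)=cv2.minEnclosingCircle(cs);c=np.array(c)+[230,70]
print(c,rad,lane(wcast(c,T,K,.102)),"dia",np.linalg.norm(wcast(c+[rad,0],T,K,.102)-wcast(c-[rad,0],T,K,.102)))
for nm,u in[("railL",(249,111)),("railR",(313,111)),("railLfar",(250,30)),("railRfar",(310,30))]:print(nm,lane(wcast(u,T,K,.014)))
cv2.imwrite("pics/w3c.png",cv2.resize(cr,None,fx=7,fy=7,interpolation=3)[:,:,::-1])
```

```text
[138 135 139] [235 227 220]
[278.77589798 110.84350967] 19.995698928833008 [6.40835085e-05 2.90390672e-02 1.02000000e-01] dia 0.02919572257873662
railL [-0.02972998  0.0274732   0.014     ]
railR [0.03420369 0.02770567 0.014     ]
railLfar [-0.02862069  0.11091372  0.014     ]
railRfar [0.03075977 0.1111099  0.014     ]
```

View pics/w3c.png

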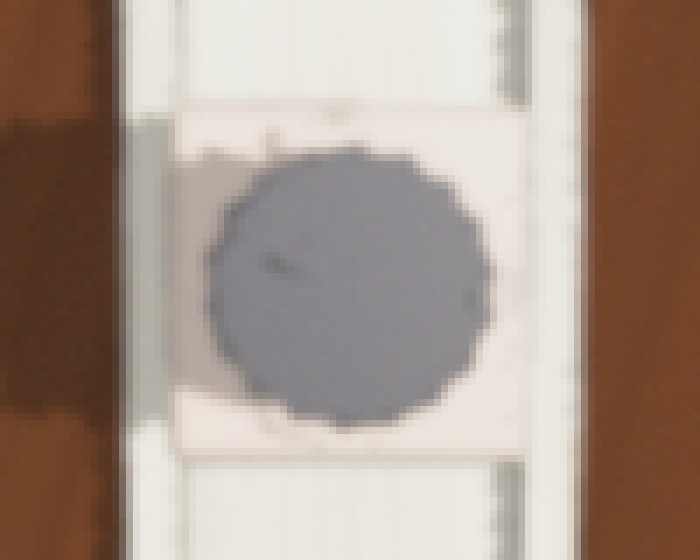

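The cap centre agrees within 3 mm across all three cameras. The ridge is at (275,263) in the crop, about 162° from lane +x. With the tick along +x, that puts the joint at about 2.8 rad. Next I'll grip the cap from above and tighten it in small steps, watching the torque.

Run:
```python
from h import *
X,Y=0,.0268
movep(*pose(X,Y,.17,0,-2.0))
p,R=pose(X,Y,.090,0,-2.0);print(move_l(p,feed=.12,rotation=R,max_force=8))
o0=observe();gripper_to(.02,f_grip=20);hold(.1);o=observe()
print(o["time_s"],o["opening"],o["grasp_force"],o["ft_force"].round(1),(o["torque"]-o0["torque"]).round(3),o["q"].round(3),o["eef_pos"].round(4))
t0=o["torque"][2];q=o["q"].copy();q0=q[5];n=0
while q[5]-q0<3.5:
    q[5]+=.12;set_joints(q);o=observe();dt=o["torque"][2]-t0
    print("%.2f:%.3f"%(q[5]-q0,dt),end=" ")
    n=n+1 if abs(dt)>.12 else 0
    if n>=2:break
print();print(o["time_s"],o["torque"].round(3),o["ft_force"].round(1),o["q"][5]-q0,o["opening"],o["eef_pos"].round(4))
im,d=get_image("side");cv2.imwrite("pics/s4.png",cv2.resize(im[150:350,130:400],None,fx=2.5,fy=2.5)[:,:,::-1])
```

```text
False
15.7833 0.029588971718460384 22.59022682905197 [-2.   1.8  4.9] [ 0.325  0.291 -0.068] [-0.153  0.155  1.924  0.     1.062 -2.44 ] [ 0.5227 -0.0011  0.0714]
0.12:0.054 0.24:0.071 0.36:0.081 0.48:0.067 0.60:0.046 0.72:0.092 0.84:0.013 0.96:0.061 1.08:0.115 1.20:0.048 1.32:0.058 1.44:0.063 1.56:0.064 1.68:0.053 1.80:0.054 1.92:0.059 2.04:0.032 2.16:0.078 2.28:0.038 2.40:0.046 2.52:0.054 2.64:0.145 2.76:0.114 2.88:0.220 3.00:0.266 
22.0333 [-0.4   -0.295  0.196] [ 0.4 -1.3 -0.3] 2.993193813528234 0.029240675493337358 [ 0.5227 -0.0016  0.0714]
```

View pics/s4.png

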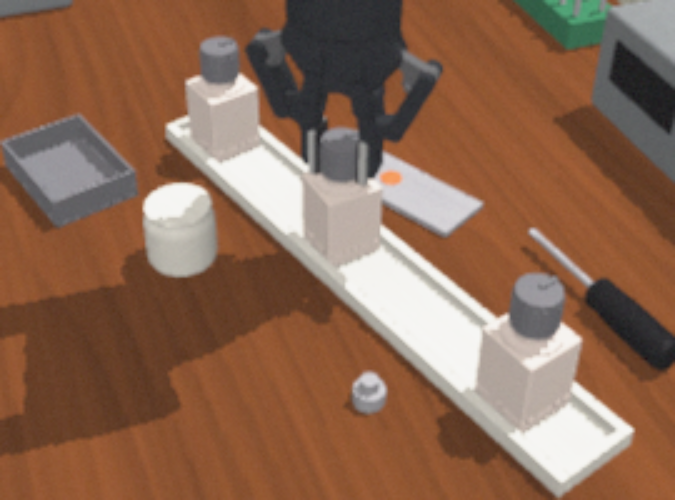

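The torque climbs from 2.64 rad of turn to 0.27 N·m at 3.0 rad, which is what I expected for 2.8 rad plus the rail play. The picture shows the bottle upright and still between the rails, at about (342,200). I'll take two more steps to confirm the stop. Then I'll back off 1.69 rad: if the bottle follows through its full ±7° of play, the joint still ends between 1.45 and 1.69.

Run:
```python
from h import *
q=observe()["q"].copy()
for k in range(3):
    q[5]+=.1;set_joints(q);o=observe();print("%.3f %.3f"%(o["q"][5],o["torque"][2]))
hold(.3);q[5]=observe()["q"][5]
for k in range(13):
    q[5]-=.13;set_joints(q);o=observe();print("%.3f:%.3f"%(o["q"][5],o["torque"][2]),end=" ")
hold(.3);o=observe()
print();print(o["time_s"],o["grasp_force"],o["opening"],o["ft_force"].round(1),o["eef_pos"].round(4))
for n in("side","top"):
  im,d=get_image(n);P=cloud(n,d);s=P-C;X=s@ex;Y=s@ey;Z=P[...,2]
  if n=="side":
    cv2.imwrite("pics/s5.png",cv2.resize(im[200:270,220:320],None,fx=8,fy=8,interpolation=3)[:,:,::-1])
  for nm,z0,z1,ya,yb in[("body",.02,.062,-.02,.07),("shoulder",.063,.069,-.02,.07),("a",.095,.11,-.2,-.13),("b",.095,.11,.15,.21)]:
    k=(abs(X)<.03)&(Z>z0)&(Z<z1)&(Y>ya)&(Y<yb)
    if k.sum()>20:print(n,nm,k.sum(),np.median(Z[k]).round(4),np.percentile(X[k],[2,98]).round(4),np.percentile(Y[k],[2,98]).round(4))
  k=(abs(X)<.017)&(Z>.022)&(Z<.058)&(Y>-.01)&(Y<.02)
  if n=="side" and k.sum()>30:
    A=np.c_[X[k],Z[k],np.ones(k.sum())];w=np.linalg.lstsq(A,Y[k],rcond=None)[0];print("-y face slope(x: yaw, z: tilt)",w,k.sum(),np.std(A@w-Y[k]))
```

```text
0.648 0.287
0.748 0.280
0.848 0.200
0.725:-0.012 0.598:0.023 0.469:0.013 0.339:0.026 0.210:-0.049 0.080:-0.011 -0.050:0.023 -0.180:0.023 -0.310:0.087 -0.440:0.015 -0.570:0.005 -0.700:0.005 -0.830:-0.001 
26.6917 21.657266914844513 0.02932998539860483 [ 0.9 -0.   0.8] [ 0.5226 -0.0015  0.0713]
side body 565 0.041 [-0.0258  0.0154] [0.0009 0.0464]
side shoulder 186 0.0653 [-0.0245  0.0174] [0.002  0.0469]
side a 282 0.1009 [-0.0163  0.0105] [-0.1801 -0.1534]
side b 125 0.1005 [-0.0172  0.0098] [0.1714 0.1974]
-y face slope(x: yaw, z: tilt) [-0.1199821 -0.0064659  0.0034892] 242 0.0008437723246430178
top a 154 0.102 [-0.0126  0.0139] [-0.1791 -0.1629]
top b 304 0.1016 [-0.0126  0.0146] [0.1713 0.1986]
```

View pics/s5.png

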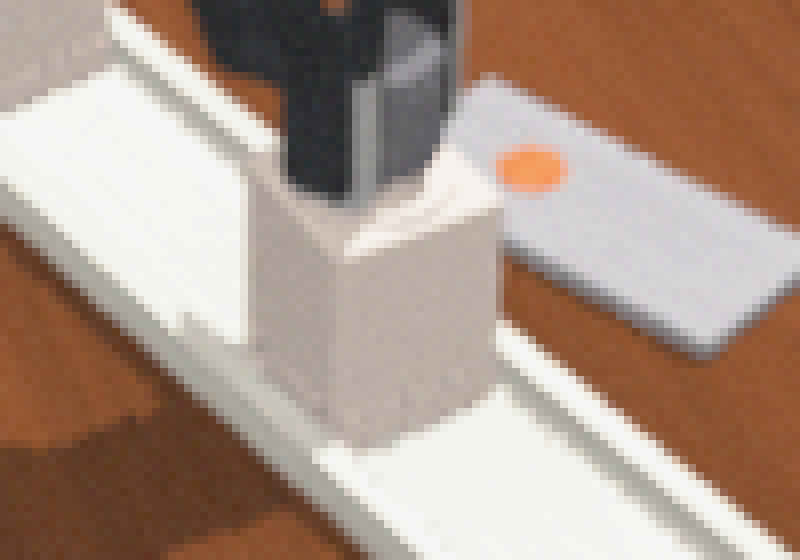

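The bottle is upright (face tilt 0.006) and turned −0.12 rad against the rail. So it didn't follow the back-off, and the cap stands about 1.65 rad from its stop. The grip is 21.7 N and the standers are where they were.

```bash
python3 -c "
from plant import *
print(job_done())"
```

```text
the job is handed in; nothing more can be done
None
```

I handed the job in, with no verdict returned: the bottle stands upright in the lane, and its cap was tightened to the stop, backed off about 1.65 rad by my estimate, and is still held at about 22 N.

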